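# Dispense one bobbin and push it onto the square plate

### The arm

A 6-joint arm with a two-finger parallel gripper is mounted at the origin on the work surface. World frame = base frame: x ahead of the robot, y to its left, z up, the work surface at z = 0. Lengths are in m, angles in rad, forces in N, time in s.
With the tool pointing down it reaches from about 0.375 to 0.925 m from the base axis. Payload 5.7 kg.
Tool frame: the origin (TCP) lies where the fingers leave the gripper's body, on its centre line; the fingertips stand 80 mm ahead of it and the grasp point (between the pads) lies 61 mm ahead of it (grasp_offset is the distance from the TCP to the grasp point, in m); y points along the fingers, x is the direction in which the jaws open and shut, and the axes are right-handed (so a half turn about y gives the same grasp; the last joint's range is limited). The gripper opens to 88 mm and grips with 3 to 60 N. Pads are 20 mm wide; open, the fingers measure 115 mm over their backs; the gripper's body (75 mm by 178 mm) begins 61 mm behind the grasp point.
Start: joints at [-1.325, 0.359, 1.51, -0, 1.272, -0.115], TCP at [0.212, -0.561, 0.303] pointing down, gripper open.
Joint ranges: [-2.97, 2.97], [-1.01, 2.36], [0.21, 2.38], [-0.96, 4.11], [0.2, 2.71], [-2.98, 2.98]. Speed limits (rad/s): [2.39, 2.39, 3.14, 3.14, 3.14, 3.14].

### API

Orientations are given as a unit quaternion [w, x, y, z].
In Python, from workcell import * gives the robot as it stands.
- The arm moves only by the shell command python3 -m handwheel 'ROWS' [OPENING] [FORCE]. ROWS is JSON, a list that holds one entry, the list of rows, each a list of 6 numbers: the shift along the tool's x, y, z in units of 150 mm (1.0 is 150 mm), then the turn, a rotation vector about the tool's x, y, z in units of 180 degrees (1.0 is 180 degrees). A call has 1 to 12 rows; each row is the pose to reach, as a shift and turn from the pose commanded when the call began, along the tool's axes at that moment, turning the shorter way round; what a row does not reach only later rows make up. A row lasts 1/10 s, in which the tool goes at most 50 mm and 8.59 degrees, less where a joint would pass 70% of its speed; a pose out of reach is approached as far as the arm can. A call with a number of a shift or a turn outside -1 to 1 is refused whole. A call with a gripper value outside its range is refused whole. OPENING is the gripper command: -1 is shut, 1 is fully open, values between are in proportion, set as the call begins (- or left out, the last holds). The fingers move at their own pace and stop on an object; FORCE is the grip in N (left out, the last holds). Time passes only in rows, so rows that repeat a pose let the fingers close. It gives the time, the measured TCP pose, the force and the opening at its end, in the units of the state.
- read_state(): the state, without advancing time (a new reading comes with each control period).
- snapshot(name): name is "scene" or "top"; returns (picture, depth): 480x640x3 uint8, red, green, blue; 480x640 float32, m along the optical axis (not along the pixel's ray), 0 where there is no reading.
- calibration(name): a dict with "mtx" (3x3 intrinsics, pixels), "k1" (the pictures are not rectified: a ray, as slopes to the right and down, at radius r is drawn at 1 + k1 r^2 times it, then the intrinsics apply), "world_from_camera" (4x4, takes a point from camera to world coordinates). Camera axes: x right, y down, z forward; pixel columns grow to the right and rows downward; lengths in m; the calibration is good to about 2 mm. A picture is of the moment at which its call begins. calibration takes no time and is no camera call.
- hand_in(): hands the job in, once; it reports no verdict.
The state is a dict: "t": time; "joint_positions": joint angles; "qvel": joint speeds; "tau": joint torques, N m; "position": TCP position; "tool_rot": TCP orientation; "contact_force": force on the tool from outside, world axes, zero at the start; "torque": the same for the moment, N m; "gripper_width": opening from 0.0 (shut) to 1.0 (fully open).
Only numpy, scipy, OpenCV 4.12 (cv2) and the standard library are available. Lean on these libraries where they do the work, as an engineer would, in place of code of your own. Each camera call takes 0.05 s, during which the arm holds its last target.

### The job

At the bobbin feeder, press the black plunger all the way down once and let it come back up, so that a single bobbin slides out onto the bench. Then push that bobbin across the bench, without lifting it or tipping it over, until it lies flat and wholly on the square plate (not the round one). Leave the other two bobbins in the feeder and everything else on the bench where it is.

Things in the scene. Friction and masses are not known exactly. Their poses are not given: they have to be found in the camera images.
- feeder: grey bobbin feeder fixed to the bench. Origin on the bench under the magazine's axis; x points out of the outlet, z up. Magazine: 38 x 38 mm outside, 50 mm tall, closed on top, clear window in front. Behind it a channel 42 mm wide (65 mm at its feet), 31 mm tall, back to x -106 mm, carries the plunger
- outlet (a point): where the bobbin's centre comes to lie after a full slow press (on the bench, 70 mm ahead of the magazine axis; up to 30 mm further after a fast press). A pusher linked to the plunger slides the lowest bobbin out along the bench, 3.5 mm for each mm pressed, and goes back in as the plunger rises; the next bobbin then drops
- plunger (a joint): travel of the plunger in m: 0 up, 0.020 fully down. Sprung: about 2.5 N to start moving, about 6 to 8 N to hold fully down; returns by itself
- plunger_top (a point): centre of the top face of the plunger's black round cap (34 mm diameter, 6 mm thick), at 58 mm above the bench when up and 38 mm when fully down; 62 mm behind the magazine axis. Moves straight down
- bobbin0: the lowest bobbin, the one that comes out: bare steel, flanged, 28 mm diameter, 12 mm tall, about 22 g, lying flat (axis upright). Origin at the centre of its underside. It behaves as a solid disc and slides on the bench when pushed
- bobbin1: the same kind of bobbin, second from below in the magazine; stays in
- bobbin2: the same kind of bobbin, third from below in the magazine; stays in
- square_plate: thin square dark steel plate let into the bench, 90 x 90 mm, under 1 mm thick so that bobbins slide onto it freely. Origin at its centre, x and y along its edges. Left or right of the outlet
- round_plate: thin round dark steel plate of 90 mm diameter let into the bench on the other side; not the target. Origin at its centre
- spool: empty wooden spool, 34 mm diameter, 40 mm tall, standing ahead of the feeder's outlet; bystander, not to be moved
- foot: small steel presser foot, base 34 x 22 mm, 29 mm tall; bystander, not to be moved
- screw_dish: steel bowl, 64 mm diameter, 26 mm tall; bystander, not to be moved
- oil: oil bottle, 40 mm diameter, 70 mm tall; bystander, not to be moved
- driver: screwdriver lying on the bench; bystander, not to be moved
- spanner: wrench lying on the bench; bystander, not to be moved
- gear: dark steel gear blank, 48 mm diameter, 28 mm tall with its hub; bystander, not to be moved
Mind the look-alikes: they are no part of the job. What is shaped like the feeder but blue or green is not meant.

How it is judged:
On the way, in this order (a step that is already met when the one before it is completed fails the run):
1. the plunger is pressed fully down and the lowest bobbin is out of the feeder (value of joint plunger above 0.018 m and x of bobbin0 in the frame of feeder above 0.05 m).
2. the plunger is let back up (value of joint plunger below 0.002 m), for 0.2 s.
At the end, for the whole second after the job is handed in: The dispensed bobbin lies flat and still, wholly on the square plate (its centre within 32 mm of the plate's centre along both edges), the plunger is up (within 2 mm) and the other two bobbins are in the magazine (x of bobbin0 in the frame of square_plate between -0.032 and 0.032 m and y of bobbin0 in the frame of square_plate between -0.032 and 0.032 m and height (world z) of bobbin0 below 0.003 m and angle between bobbin0's own z axis and vertical below 0.1 rad and linear speed of bobbin0 below 0.01 m/s and value of joint plunger below 0.002 m and horizontal distance between each of bobbin1, bobbin2 and feeder below 0.006 m); the robot touches nothing.
It fails at once if the dispensed bobbin is lifted (over 6 mm) or tipped (over 0.35 rad) (height (world z) of bobbin0 above 0.006 m or angle between bobbin0's own z axis and vertical above 0.35 rad).
It fails at once if a second bobbin leaves the magazine (horizontal distance between any of bobbin1, bobbin2 and feeder above 0.012 m).
It fails at once if a bystander is moved (over 15 mm) (distance of any of spool, foot, screw_dish, oil, driver, spanner, gear from where it was at the start of the episode above 0.015 m).
It also fails if it takes over 48 s, if anything falls off the work surface, if the arm or the gripper's body presses on something with over 40 N, if the wrist force passes 120 N, or if a joint passes its speed limit or range.

## Working session

There is one attempt and no reset: what is moved stays moved. The work goes in short steps, Python scripts to look and compute and a shell command to move; the robot and the scene stay as the last step left them, time stands still between calls to the robot, and variables do not carry over. Pictures are saved under pics/ and viewed, and the job is handed in when it is done.

```bash
ls; mkdir -p pics; cat > h.py <<'E'
from workcell import *
import numpy as np, cv2
from scipy.spatial.transform import Rotation as R
def save(n,im): cv2.imwrite('pics/'+n+'.png',im[:,:,::-1])
def ray(c,u,v):
    K=np.array(c['mtx'],float); d=np.array([float(c['k1']),0,0,0])
    p=cv2.undistortPoints(np.array([[[u,v]]],float),K,d)[0,0]
    return np.array([p[0],p[1],1.])
def atz(c,u,v,z):
    T=np.array(c['world_from_camera']); r=T[:3,:3]@ray(c,u,v); o=T[:3,3]
    return o+r*(z-o[2])/r[2]
def dep(c,d,u,v):
    T=np.array(c['world_from_camera']); return T[:3,:3]@(ray(c,u,v)*d[int(v),int(u)])+T[:3,3]
E
python3 - <<'E'
from h import *
for n in('scene','top'):
    im,d=snapshot(n); save(n+'0',im); np.save(n+'_d.npy',d); np.save(n+'_i.npy',im)
    c=calibration(n); print(n,c)
print(read_state())
E
```

```text
pics
scene {'mtx': array([[458.24748325,   0.        , 329.79970029],
       [  0.        , 458.24748325, 236.55991341],
       [  0.        ,   0.        ,   1.        ]]), 'k1': -0.09667899168432534, 'world_from_camera': array([[ 0.26365303,  0.60655239, -0.75005419,  1.23676898],
       [ 0.96443815, -0.18075164,  0.19284167, -0.18911884],
       [-0.01860495, -0.77422416, -0.63263798,  0.62428843],
       [ 0.        ,  0.        ,  0.        ,  1.        ]])}
top {'mtx': array([[553.31684268,   0.        , 318.42612978],
       [  0.        , 553.31684268, 240.37841788],
       [  0.        ,   0.        ,   1.        ]]), 'k1': -0.09258657986802396, 'world_from_camera': array([[-0.05231137, -0.97735492,  0.20503874,  0.32610497],
       [-0.99861204,  0.04993658, -0.01674319, -0.01406996],
       [ 0.0061251 , -0.20563001, -0.97861064,  1.32689231],
       [ 0.        ,  0.        ,  0.        ,  1.        ]])}
{'t': 0.1, 'joint_positions': array([-1.32509867e+00,  3.59409057e-01,  1.51128603e+00,  2.18986808e-05,
        1.27248955e+00, -1.15101340e-01]), 'qvel': array([-2.00023226e-03,  6.61018855e-05, -4.21970824e-03,  3.51095090e-04,
       -1.76719103e-04,  2.05814794e-04]), 'tau': array([ 4.39129435e-04, -5.16358566e+01, -2.71405596e+01,  6.76406245e-02,
        2.75825715e-02, -3.11621636e-05]), 'position': array([ 0.21169617, -0.56091124,  0.30192231]), 'tool_rot': array([ 0.58197261, -0.58121913,  0.40259473, -0.40175826]), 'contact_force': array([-0.0597815 , -0.17502932, -0.04995211]), 'torque': array([ 0.05220112,  0.00819729, -0.01151546]), 'gripper_width': 0.9968500983025337}
```

View pics/scene0.png

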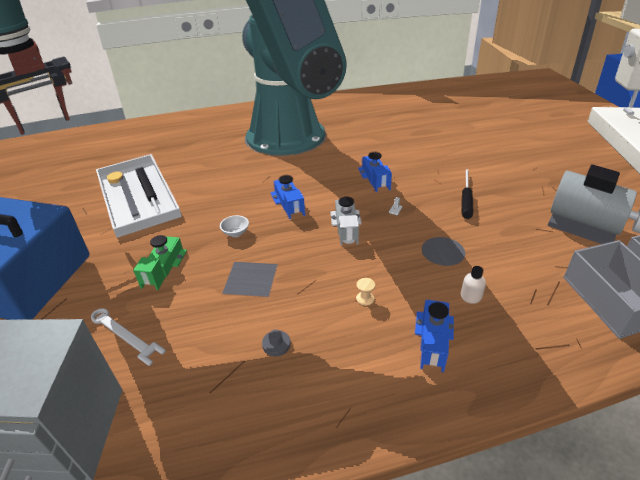

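View pics/top0.png

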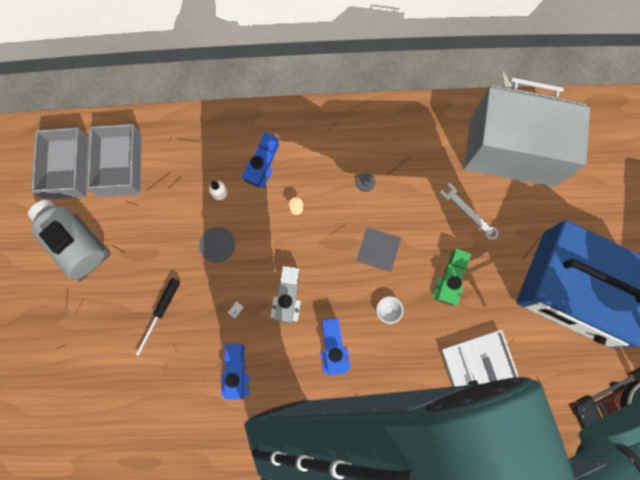

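Candidates (scene px): grey feeder (347,220); blue look-alikes (290,195), (376,170), (436,335); green (160,260). By the description, grey is the one. Square plate is at top px (379,250), round at (217,245). Close crops follow.

```bash
python3 - <<'E'
from h import *
t=np.load('top_i.npy'); s=np.load('scene_i.npy')
a=cv2.resize(t[180:340,210:420],None,fx=3.8,fy=3.75,interpolation=cv2.INTER_CUBIC); save('c1',a)
a=cv2.resize(s[180:320,210:420],None,fx=3.8,fy=3.8,interpolation=cv2.INTER_CUBIC); save('c2',a)
E
```

```text
(no output)
```

View pics/c1.png

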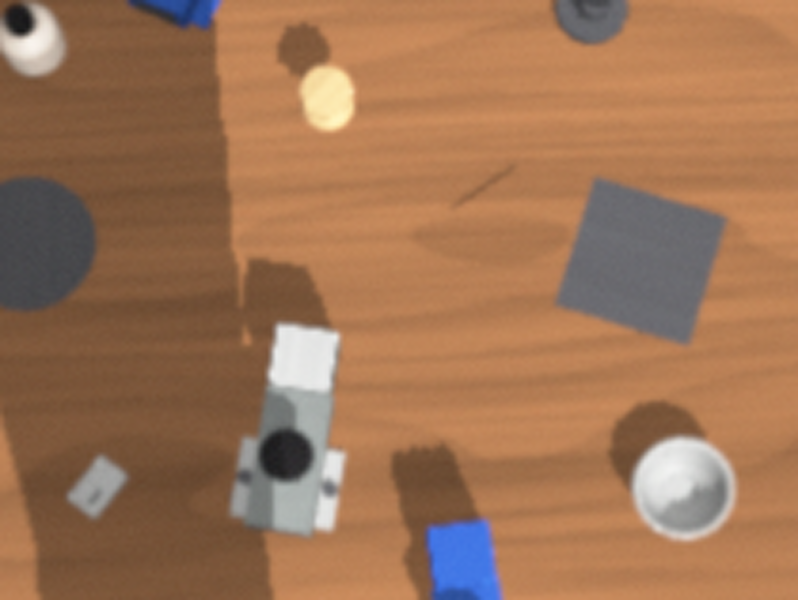

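View pics/c2.png

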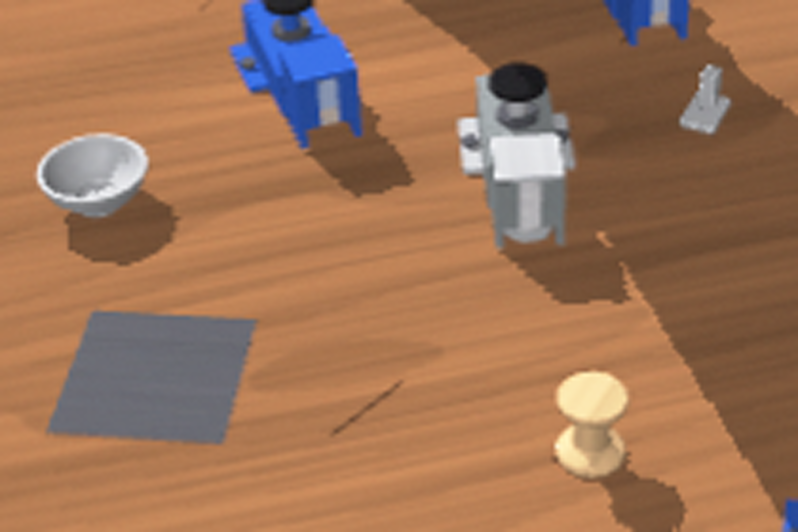

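The crop shows the grey feeder: magazine top at about (304,358), black cap at (286,455) with outlet pointing up-image. The square plate's centre is near (642,261).

```bash
python3 - <<'E'
from h import *
c=calibration('top'); s=calibration('scene'); d=np.load('top_d.npy'); sd=np.load('scene_d.npy')
f=lambda x,y:(210+x/3.8,180+y/3.75)
g=lambda x,y:(210+x/3.8,180+y/3.8)
P=lambda n,p:print(n,p.round(4))
cap=atz(c,*f(286,455),.058);P('cap',cap);P('capdepth',dep(c,d,*f(286,455)))
cap2=atz(s,*g(518,82),.058);P('cap scene',cap2)
m=[atz(c,*f(*q),.05) for q in((275,323),(340,331),(334,392),(268,386))]
for q in m:P('mag',q)
mc=np.mean(m,0);P('magc',mc);v=mc-cap;print(np.linalg.norm(v[:2]),np.degrees(np.arctan2(v[1],v[0])))
m2=[atz(s,*g(*q),.05) for q in((490,137),(561,136),(566,178),(497,180))]
P('mag scene',np.mean(m2,0)); v2=np.mean(m2,0)-cap2; print(np.linalg.norm(v2[:2]),np.degrees(np.arctan2(v2[1],v2[0])))
p=[atz(c,*f(*q),0) for q in((597,178),(726,216),(690,345),(556,304))]
for q in p:P('plate',q)
P('plate c',np.mean(p,0)); print([np.linalg.norm(p[i]-p[i-1]) for i in range(4)],np.degrees(np.arctan2(*(p[0]-p[3])[1::-1])))
P('plate scene',np.mean([atz(s,*g(*q),0) for q in((93,311),(257,320),(224,444),(47,433))],0))
P('spool',atz(c,*f(328,98),.04));P('spool sc',atz(s,*g(592,398),.04)); P('spool base sc',atz(s,*g(589,452),0))
P('bowl',atz(c,*f(684,488),.026)); P('gear',atz(c,*f(592,10),.02)); P('foot',atz(c,*f(98,487),.01)); P('blue mag corner',atz(c,*f(458,525),.05)); P('blue cap',atz(c,335,355,.058)); P('other bl',atz(c,232,380,.058))
print(R.from_quat(np.roll(read_state()['tool_rot'],-1)).as_matrix().round(3))
E
```

```text
cap [0.4532 0.0476 0.058 ]
capdepth [0.4534 0.0477 0.0565]
cap scene [0.4607 0.049  0.058 ]
mag [0.5366 0.0514 0.05  ]
mag [0.5295 0.0117 0.05  ]
mag [0.4915 0.0171 0.05  ]
mag [0.4973 0.0573 0.05  ]
magc [0.5137 0.0344 0.05  ]
0.0619167991415753 -12.351077066107718
mag scene [0.5197 0.037  0.05  ]
0.060175967951665785 -11.46037474619718
plate [ 0.6305 -0.1584  0.    ]
plate [ 0.6007 -0.2402  0.    ]
plate [ 0.5167 -0.2101  0.    ]
plate [ 0.548  -0.1262  0.    ]
plate c [ 0.574  -0.1837  0.    ]
[np.float64(0.08850534961873283), np.float64(0.08706835270206192), np.float64(0.08924900103607135), np.float64(0.08953746177142365)] -21.318927472662818
plate scene [ 0.5777 -0.1807  0.    ]
spool [0.6826 0.0127 0.04  ]
spool sc [0.6935 0.0147 0.04  ]
spool base sc [0.6908 0.0155 0.    ]
bowl [ 0.4229 -0.1955  0.026 ]
gear [ 0.7396 -0.1611  0.02  ]
foot [0.4436 0.1683 0.01  ]
blue mag corner [ 0.4059 -0.0539  0.05  ]
blue cap [ 0.3263 -0.0593  0.058 ]
other bl [0.2826 0.1744 0.058 ]
[[ 0.353 -0.     0.936]
 [-0.936  0.002  0.353]
 [-0.002 -1.     0.   ]]
```

```bash
python3 - <<'E'
from h import *
vv,uu=np.mgrid[0:480,0:640]
for n in('top','scene'):
    c=calibration(n); d=np.load(n+'_d.npy'); im=np.load(n+'_i.npy').astype(int)
    K=np.array(c['mtx']); p=cv2.undistortPoints(np.stack([uu,vv],-1).reshape(-1,1,2).astype(float),K,np.array([c['k1'],0,0,0.]))[:,0]
    X=np.c_[p,np.ones(len(p))]*d.reshape(-1,1); T=np.array(c['world_from_camera']); X=X@T[:3,:3].T+T[:3,3]
    X=X.reshape(480,640,3); ok=d>0
    def sel(nm,cx,cy,r,z0,z1,extra=True):
        m=ok&(np.hypot(X[...,0]-cx,X[...,1]-cy)<r)&(X[...,2]>z0)&(X[...,2]<z1)&extra
        q=X[m]; print(n,nm,len(q),q.mean(0).round(4),(q.max(0)/2+q.min(0)/2).round(4),np.ptp(q,0).round(3))
    dark=im.sum(-1)<130
    sel('cap',.456,.048,.03,.053,.064,dark)
    sel('mag',.517,.036,.035,.046,.054)
    sel('spool',.688,.014,.03,.036,.045)
    sel('bench',.6,-.05,.03,-.02,.02)
    pl=(im.max(-1)<110)&(im.max(-1)-im.min(-1)<25)
    sel('plate',.575,-.183,.07,-.01,.01,pl)
E
```

```text
top cap 72 [0.4557 0.0522 0.0574] [0.4544 0.0494 0.0575] [0.023 0.025 0.009]
top mag 223 [0.5149 0.0357 0.05  ] [0.5139 0.0357 0.05  ] [0.041 0.041 0.008]
top spool 128 [0.6881 0.0147 0.0399] [0.6879 0.0145 0.0405] [0.03  0.032 0.009]
top bench 458 [ 0.5999 -0.0499 -0.0006] [ 0.6007 -0.0502 -0.0013] [0.058 0.059 0.015]
top plate 129 [ 5.807e-01 -1.879e-01  5.000e-04] [ 5.849e-01 -1.847e-01  5.000e-04] [0.082 0.097 0.015]
scene cap 110 [0.4608 0.0487 0.0586] [0.4594 0.0486 0.0579] [0.03  0.03  0.009]
scene mag 236 [0.5203 0.0349 0.0508] [0.5184 0.036  0.0499] [0.046 0.044 0.008]
scene spool 217 [0.6935 0.0139 0.0407] [0.6928 0.0141 0.0402] [0.032 0.032 0.008]
scene bench 504 [ 0.6006 -0.0503  0.0009] [ 5.998e-01 -5.010e-02  4.000e-04] [0.059 0.059 0.007]
scene plate 6 [ 0.6025 -0.1732  0.0018] [ 0.5991 -0.1786  0.0019] [0.063 0.095 0.002]
```

```bash
python3 -m handwheel '[[[-1,0,0.9,0,-0.385,0],[-1,0,0.9,0,-0.385,0],[-1,0,0.9,0,-0.385,0],[-1,0,0.9,0,-0.385,0],[-1,0,0.9,0,-0.385,0],[-1,0,0.9,0,-0.385,0],[-1,0,0.9,0,-0.385,0],[-1,0,0.9,0,-0.385,0],[-1,0,0.9,0,-0.385,0],[-1,0,0.9,0,-0.385,0]]]' -1; python3 -c "
from h import *
s=read_state();print(R.from_quat(np.roll(s['tool_rot'],-1)).as_matrix().round(3),s['joint_positions'])"
```

```text
t: 1.1
position: [0.2851, -0.3732, 0.3024]
tool_rot: [0.707, -0.707, 0.002, -0.001]
contact_force: [0.3, 0.1, 0.0]
gripper_width: 0.126
[[ 1.    -0.     0.004]
 [-0.004  0.001  1.   ]
 [-0.    -1.     0.001]] [-1.06572618e+00  1.70375815e-01  1.78023573e+00  5.26756551e-05
  1.19153848e+00 -1.06171814e+00]
```

```bash
python3 -m handwheel '[[[0.4,0,1,0,0,0],[0.4,0,1,0,0,0],[0.4,0,1,0,0,0],[0.4,0,1,0,0,0],[0.4,0,1,0,0,0]]]' ; python3 -m handwheel '[[[0.4,0,1,0,0,0],[0.4,0,1,0,0,0],[0.4,0,1,0,0,0],[0.4,0,1,0,0,0],[0.4,0,1,0,0,0]]]'
python3 -m handwheel '[[[0.34,0,0.8,0,0,0],[0.34,0,0.8,0,0,0],[0.34,0.7,0.8,0,0,0],[0.34,0.7,0.8,0,0,0],[0.34,0.7,0.8,0,0,0],[0.34,0.7,0.8,0,0,0],[0.34,0.7,0.8,0,0,0]]]'
python3 - <<'E'
from h import *
s=snapshot('scene')[0];t=snapshot('top')[0]
save('c3',cv2.resize(s[80:280,210:450],None,fx=3,fy=3)); save('c4',cv2.resize(t[180:380,200:440],None,fx=3,fy=3))
E
```

```text
t: 1.6
position: [0.3455, -0.222, 0.3027]
tool_rot: [0.707, -0.707, -0.0, 0.0]
contact_force: [0.6, -1.5, 0.8]
gripper_width: 0.007
t: 2.1
position: [0.406, -0.0736, 0.3027]
tool_rot: [-0.707, 0.707, 0.0, -0.0]
contact_force: [0.2, 0.3, 0.7]
gripper_width: 0.004
t: 2.8
position: [0.4573, 0.0449, 0.199]
tool_rot: [-0.707, 0.707, -0.0, 0.001]
contact_force: [0.4, 0.6, 0.3]
gripper_width: 0.005
```

View pics/c3.png

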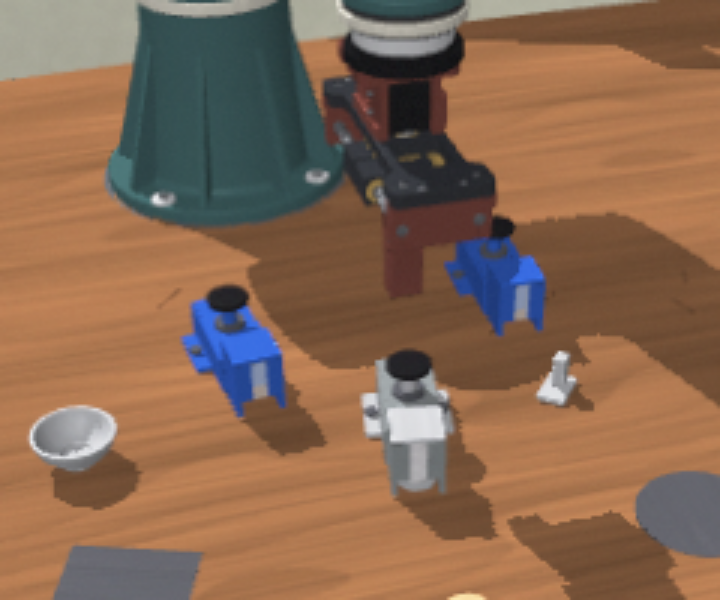

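View pics/c4.png

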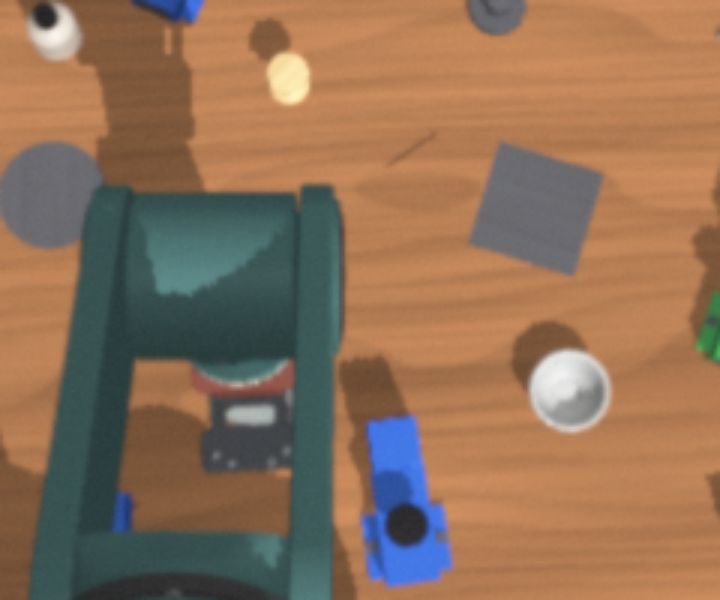

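```bash
python3 - <<'E'
from h import *
c=calibration('scene');T=np.linalg.inv(np.array(c['world_from_camera']))
for P in([.4708,.035,.119],[.4708,.055,.119],[.4565,.048,.058]):
    q=cv2.projectPoints(np.array([P]),cv2.Rodrigues(T[:3,:3])[0],T[:3,3],c['mtx'],np.array([c['k1'],0,0,0]))[0][0,0]
    print(((q-[210,80])*3).round(1))
E
```

```text
[394.  302.9]
[421.9 298.3]
[405.9 361.8]
```

```bash
python3 -m handwheel '[[[0,0,0.03,0,0,0],[0,0.2,0.03,0,0,0],[0,0.35,0.03,0,0,0],[0,0.38,0.03,0,0,0],[0,0.38,0.03,0,0,0]]]'; python3 -m handwheel '[[[0,0.01,0,0,0,0],[0,0.02,0,0,0,0],[0,0.03,0,0,0,0],[0,0.04,0,0,0,0],[0,0.05,0,0,0,0],[0,0.06,0,0,0,0],[0,0.07,0,0,0,0],[0,0.07,0,0,0,0]]]'
python3 - <<'E'
from h import *
s=snapshot('scene')[0]
save('c5',cv2.resize(s[140:320,240:460],None,fx=3.3,fy=3.3))
E
```

```text
t: 3.4
position: [0.4563, 0.0511, 0.141]
tool_rot: [0.707, -0.707, 0.0, -0.0]
contact_force: [-1.1, 0.3, -0.1]
gripper_width: 0.007
t: 4.2
position: [0.4572, 0.0511, 0.1304]
tool_rot: [0.707, -0.707, -0.0, -0.001]
contact_force: [1.5, -0.6, 3.5]
gripper_width: 0.005
```

View pics/c5.png

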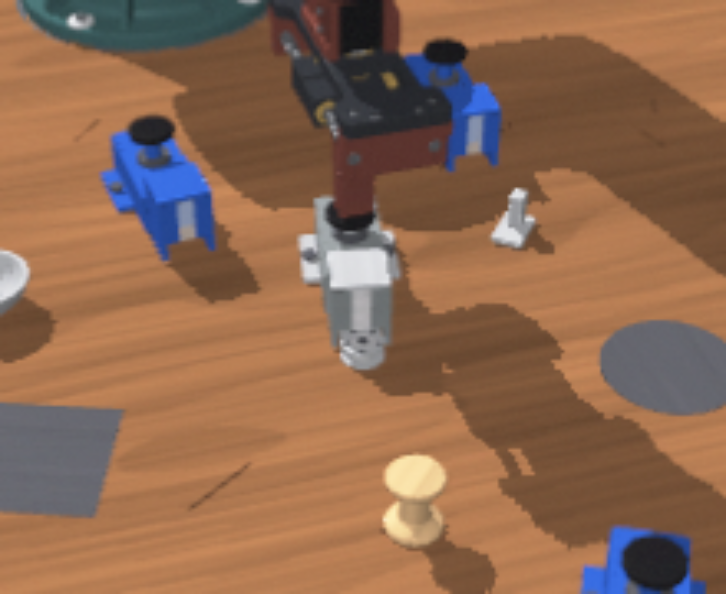

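The finger is centred on the cap and the bobbin is emerging at (362,345) in the crop. Continuing the slow press.

```bash
python3 -m handwheel '[[[0,0.01,0,0,0,0],[0,0.02,0,0,0,0],[0,0.03,0,0,0,0],[0,0.04,0,0,0,0],[0,0.05,0,0,0,0],[0,0.06,0,0,0,0],[0,0.068,0,0,0,0],[0,0.076,0,0,0,0],[0,0.082,0,0,0,0],[0,0.086,0,0,0,0],[0,0.086,0,0,0,0],[0,0.086,0,0,0,0]]]'
```

```text
t: 5.45
position: [0.4572, 0.0511, 0.1182]
tool_rot: [0.707, -0.707, -0.001, -0.001]
contact_force: [-0.2, 0.1, 15.4]
gripper_width: 0.008
```

15 N is above the 6–8 N hold force, so the plunger is on its stop. Raising slowly.

```bash
python3 -m handwheel '[[[0,0.005,0,0,0,0],[0,0.005,0,0,0,0],[0,-0.01,0,0,0,0],[0,-0.03,0,0,0,0],[0,-0.06,0,0,0,0],[0,-0.09,0,0,0,0],[0,-0.12,0,0,0,0],[0,-0.15,0,0,0,0],[0,-0.2,0,0,0,0],[0,-0.3,0,0,0,0],[0,-0.5,0,0,0,0],[0,-0.5,0,0,0,0]]]'
python3 - <<'E'
from h import *
s,d=snapshot('scene'); np.save('sd2.npy',d)
save('c6',cv2.resize(s[140:320,240:460],None,fx=3.3,fy=3.3))
t,d=snapshot('top');save('c7',cv2.resize(t[180:340,210:420],None,fx=3.8,fy=3.75,interpolation=cv2.INTER_CUBIC))
E
```

```text
t: 6.65
position: [0.4576, 0.0511, 0.195]
tool_rot: [-0.707, 0.707, 0.001, 0.002]
contact_force: [0.7, -0.1, 1.2]
gripper_width: 0.006
```

View pics/c6.png

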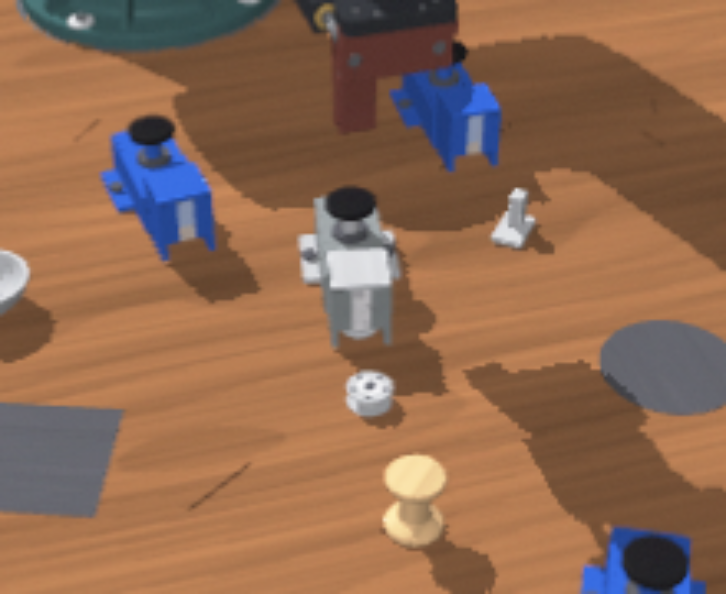

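View pics/c7.png

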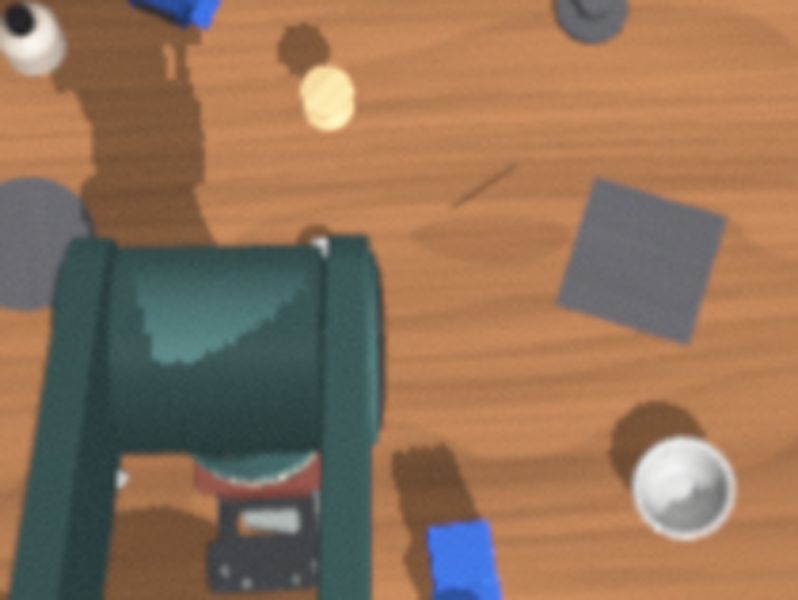

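Plunger is up and one bobbin is out, top face centre at crop (370,382), with the window still showing bobbins.

```bash
python3 - <<'E'
from h import *
s=calibration('scene')
print(atz(s,240+370/3.3,140+382/3.3,.012), dep(s,np.load('sd2.npy'),240+372/3.3,140+390/3.3))
E
```

```text
[0.58238033 0.02441537 0.012     ] [0.59116204 0.02290247 0.01341948]
```

```bash
python3 -m handwheel '[[[0.4,0,0.1,0,0,0],[0.85,0,0.1,0,0,0],[0.85,0,0.1,0,0,0],[0.85,0.3,0.1,0,0,0],[0.85,0.55,0.1,0,0,0],[0.85,0.65,0.1,0,0,0],[0.85,0.65,0.1,0,0,0],[0.85,0.65,0.1,0,0,0]]]' -0.545
python3 - <<'E'
from h import *
s,d=snapshot('scene')
save('c8',cv2.resize(s[140:320,240:460],None,fx=3.3,fy=3.3))
E
```

```text
t: 7.55
position: [0.5832, 0.066, 0.094]
tool_rot: [0.707, -0.707, 0.001, 0.001]
contact_force: [-0.3, 0.1, 0.1]
gripper_width: 0.227
```

View pics/c8.png

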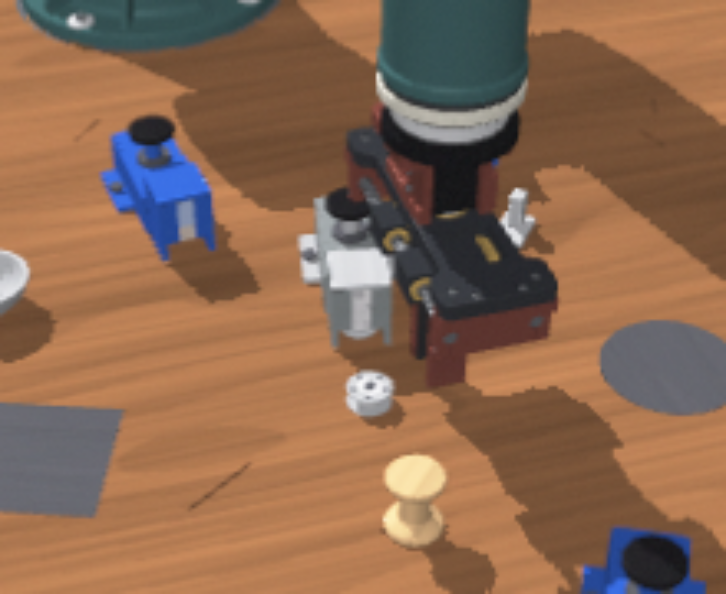

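The gap centre lines up with the bobbin at (370,393). Lowering and starting the push.

```bash
python3 -m handwheel '[[[0.02,0.03,0,0,0,0],[0.02,0.065,0,0,0,0],[0.02,0.065,0,0,0,0],[0.02,0.065,-0.04,0,0,0],[0.02,0.065,-0.08,0,0,0],[0.02,0.065,-0.12,0,0,0],[0.02,0.065,-0.16,0,0,0],[0.02,0.065,-0.2,0,0,0],[0.02,0.065,-0.24,0,0,0],[0.02,0.065,-0.27,0,0,0],[0.02,0.065,-0.3,0,0,0],[0.02,0.065,-0.3,0,0,0]]]'
python3 - <<'E'
from h import *
s,d=snapshot('scene')
save('c9',cv2.resize(s[140:320,200:420],None,fx=3.3,fy=3.3))
E
```

```text
t: 8.8
position: [0.5869, 0.0204, 0.085]
tool_rot: [-0.707, 0.707, -0.0, 0.0]
contact_force: [0.4, 0.0, 0.0]
gripper_width: 0.227
```

View pics/c9.png

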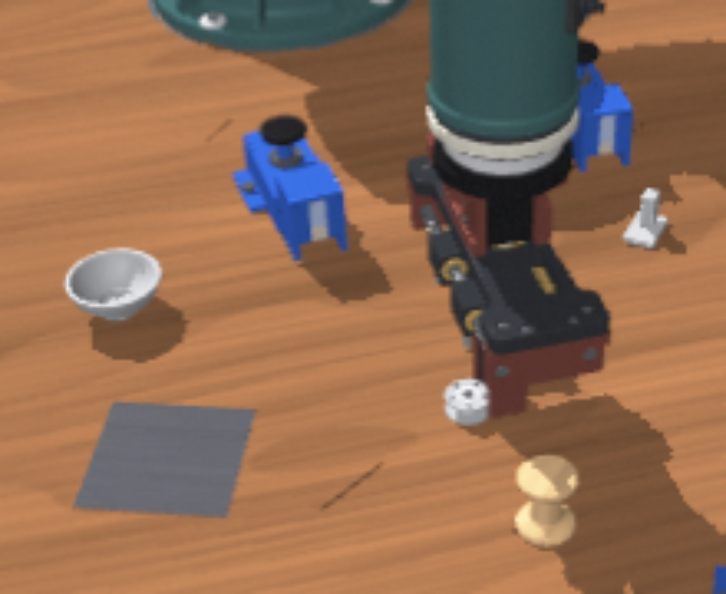

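```bash
python3 - <<'E'
from h import *
s=calibration('scene'); f=lambda x,y:(200+x/3.3,140+y/3.3)
b=atz(s,*f(467,390),.012); p=np.mean([atz(s,*f(*q),0) for q in((113,403),(256,409),(228,516),(75,508))],0)
print(b,p,p-b,(p-b)/.15)
E
```

```text
[0.58330856 0.00195345 0.012     ] [ 0.57742912 -0.18050085  0.        ] [-0.00587944 -0.18245429 -0.012     ] [-0.03919626 -1.21636194 -0.08      ]
```

```bash
python3 -m handwheel '[[[0,0,-0.03,0,0,0],[0,0,-0.08,0,0,0],[-0.005,0,-0.13,0,0,0],[-0.01,0,-0.18,0,0,0],[-0.01,0,-0.23,0,0,0],[-0.015,0,-0.28,0,0,0],[-0.015,0,-0.33,0,0,0],[-0.02,0,-0.38,0,0,0],[-0.02,0,-0.43,0,0,0],[-0.025,0,-0.48,0,0,0],[-0.03,0,-0.53,0,0,0],[-0.03,0,-0.57,0,0,0]]]'
python3 -m handwheel '[[[0,0,-0.04,0,0,0],[0,0,-0.09,0,0,0],[-0.005,0,-0.14,0,0,0],[-0.005,0,-0.19,0,0,0],[-0.01,0,-0.24,0,0,0],[-0.01,0,-0.29,0,0,0],[-0.01,0,-0.34,0,0,0],[-0.01,0,-0.38,0,0,0],[-0.01,0,-0.42,0,0,0],[-0.01,0,-0.45,0,0,0],[-0.01,0,-0.47,0,0,0],[-0.01,0,-0.48,0,0,0]]]'
python3 - <<'E'
from h import *
s,d=snapshot('scene')
save('c10',cv2.resize(s[140:320,200:420],None,fx=3.3,fy=3.3))
E
```

```text
t: 10.05
position: [0.5822, -0.0651, 0.085]
tool_rot: [0.707, -0.707, 0.0, -0.0]
contact_force: [-0.7, 0.5, -0.0]
gripper_width: 0.227
t: 11.25
position: [0.5808, -0.1367, 0.085]
tool_rot: [0.707, -0.707, 0.0, -0.0]
contact_force: [0.2, 0.9, -0.4]
gripper_width: 0.228
```

View pics/c10.png

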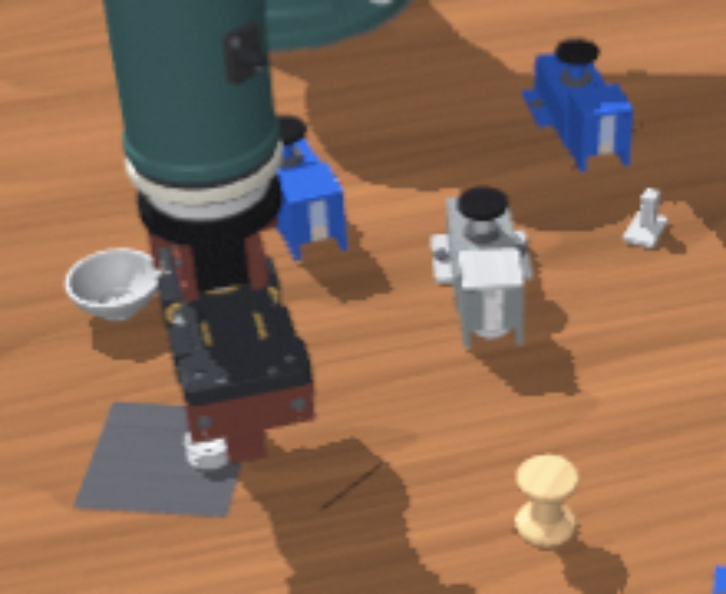

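On track. The bobbin is at (207,450), still ~25 mm short of the plate's centre at (168,456).

```bash
python3 -m handwheel '[[[0,0,-0.02,0,0,0],[-0.005,0,-0.05,0,0,0],[-0.01,0,-0.08,0,0,0],[-0.01,0,-0.11,0,0,0],[-0.01,0,-0.135,0,0,0],[-0.01,0,-0.15,0,0,0],[-0.01,0,-0.16,0,0,0],[-0.01,0,-0.16,0,0,0],[-0.01,0,-0.16,0,0,0]]]'
python3 -m handwheel '[[[0,0,0.03,0,0,0],[0,0,0.1,0,0,0],[0,0,0.25,0,0,0],[0,-0.2,0.4,0,0,0],[0,-0.5,0.7,0,0,0],[0,-0.8,1,0,0,0],[0,-0.8,1,0,0,0],[0,-0.8,1,0,0,0]]]'
python3 - <<'E'
from h import *
s,d=snapshot('scene')
save('c11',cv2.resize(s[140:320,200:420],None,fx=3.3,fy=3.3))
t,d=snapshot('top');save('c12',cv2.resize(t[180:340,210:420],None,fx=3.8,fy=3.75,interpolation=cv2.INTER_CUBIC))
E
```

```text
t: 12.2
position: [0.5792, -0.1604, 0.085]
tool_rot: [0.707, -0.707, 0.0, -0.0]
contact_force: [0.8, -0.0, -0.0]
gripper_width: 0.225
t: 13.0
position: [0.5806, -0.0074, 0.2081]
tool_rot: [0.707, -0.707, -0.003, -0.001]
contact_force: [0.3, -0.1, -0.4]
gripper_width: 0.229
```

View pics/c11.png

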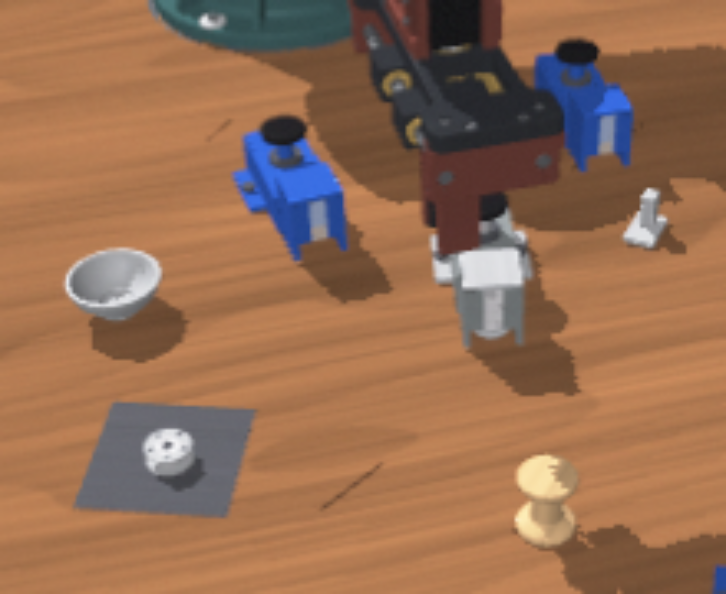

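View pics/c12.png

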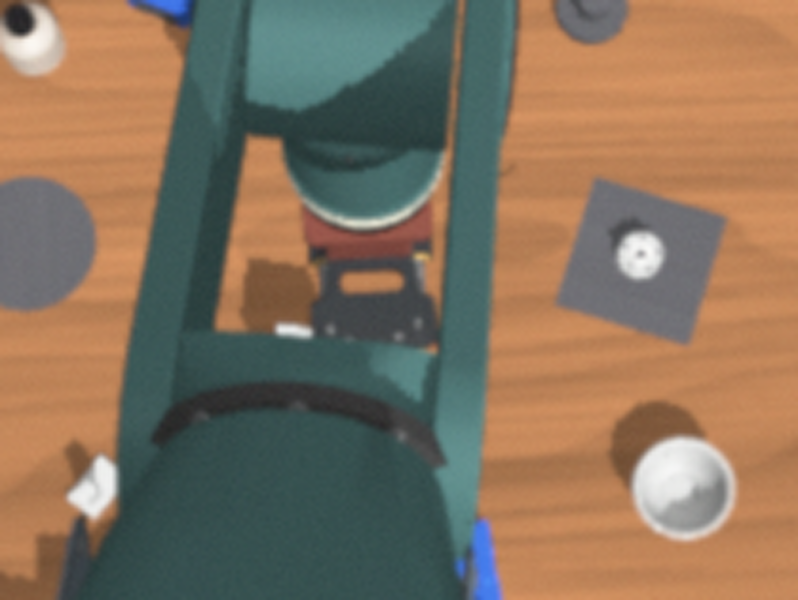

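Both views show the bobbin flat and central on the square plate (top crop (640,253) against plate centre (642,261)). The plunger is up, the bystanders look unmoved, and the gripper is clear at 0.13 m.

```bash
python3 -c "
from h import *
print(hand_in())"
```

```text
the job is handed in; nothing more can be done
None
```

I pressed the grey feeder's plunger once, slowly, until it hit its stop at about 15 N, and let it back up. One bobbin slid out. I pushed it about 205 mm across the bench between the two slightly open fingertips onto the square plate, then backed off and raised the arm. I handed in at about 13 s; the hand-in gives no verdict.

- **Last checks:** both cameras show the bobbin flat, within about 5 mm of the plate's centre. The fingers hung clear at 0.13 m with near-zero force. The bystanders I could see looked unmoved; the driver, spanner and oil bottle were wholly or partly outside the last crops.
- **Plunger and remaining bobbins:** I saw the plunger up and bobbins in the window right after the press. In the last pictures the gripper partly hid the plunger cap. I did not measure the two remaining bobbins separately.
- **Disagreement:** the two cameras differed by about 5 mm in x. I averaged them and left enough tolerance in the moves.

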